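Set the slide stage to its mark against backlash

ROBOT

A 6-joint arm with a two-finger parallel gripper is mounted at the origin on the work surface. World frame = base frame: x ahead of the robot, y to its left, z up, the work surface at z = 0. Lengths are in mm, angles in rad, forces in N, time in s.
With the tool pointing down it reaches from about 275 to 750 mm from the base axis. Payload 10.2 kg.
Tool frame: the origin (TCP) lies between the finger pads; the fingertips stand 11 mm ahead of it and the grasp point (between the pads) lies 8 mm behind it (ctrl.tip_extent is the distance from the TCP to the fingertips, in mm); z points along the fingers, y is the direction in which the jaws open and shut (so a half turn about z gives the same grasp; the last joint's range is limited). The gripper opens to 85 mm and grips with 20 to 120 N. Pads are 22 mm wide; open, the fingers measure 114 mm over their backs; the gripper's body (76 mm by 85 mm) begins 54 mm behind the grasp point. The pads swing forward as they close: fully open they stand 13 mm farther back than shut.
Start: joints at [-1.566, 0.313, 1.498, -0, 1.331, -0.223], TCP at [118.55, -511.446, 242.294] pointing down, gripper open.
Joint ranges: [-2.94, 2.94], [-0.97, 2.17], [0.19, 2.56], [-1.23, 4.37], [0.02, 3.11], [-2.88, 2.88]. Speed limits (rad/s): [2.39, 2.39, 3.01, 3.14, 3.14, 3.14].

INTERFACE

Orientations are given as a unit quaternion [w, x, y, z].
In Python, from rig import ctrl gives the robot as it stands.
- The arm moves only by the tool apply_moves, never from a script. Its argument "commands" is a list of rows, each a list of 5 numbers: the finger opening in cm, from 0 to 8.54, then the shift along the tool's x, y, z in cm, then the turn about the tool's z in rad. In form: [[jaw, dx, dy, dz, roll], ...]. A call has 1 to 12 rows; each row shifts and turns the commanded pose from where the row before left it, along the tool's axes as they then stand; what a row does not reach is not made up. A row lasts 1/12 s, in which the tool goes at most 41.7 mm and 7.16 degrees, less where a joint would pass 70% of its speed; a pose out of reach is approached as far as the arm can. A call with a gripper value outside its range is refused whole. The fingers move at their own pace and stop on an object; "squeeze" is the grip in N (left out, the last holds). Time passes only in rows, so rows that do not move let the fingers close. It gives the time, the measured TCP pose, the force and the opening at its end, in the units of the state.
- ctrl.sense(): the state, without advancing time (a new reading comes with each control period).
- ctrl.capture(name): name is "scene" or "top" or "wrist"; returns the picture (384x512x3 uint8, red, green, blue); there is no depth.
- ctrl.camera_info(name): a dict with "fov_y" (degrees; the focal length in pixels is half the picture's height over the tangent of half this angle, whatever the lens; pixels are square), "cx", "cy" (the principal point, pixels), "camera_from_world" (4x4, takes a point from world to camera coordinates). Camera axes: x right, y down, z forward; pixel columns grow to the right and rows downward; lengths in mm; the calibration is good to about 2 mm. A picture is of the moment at which its call begins: read the wrist's pose just before it. camera_info takes no time and is no camera call; for the wrist camera it gives the pose at the moment of the call.
- ctrl.finish_job(): hands the job in, once; it reports no verdict.
The state is a dict: "time_s": time; "joints": joint angles; "dq": joint speeds; "tau": joint torques, N m; "eef_pos": TCP position; "ee_rot": TCP orientation; "force": force on the tool from outside, world axes, zero at the start; "wrist_torque": the same for the moment, N m; "grip_width": opening from 0.0 (shut) to 1.0 (fully open).
Only numpy, scipy, OpenCV 4.12 (cv2) and the standard library are available. Lean on these libraries where they do the work, as an engineer would, in place of code of your own. Each camera call takes 0.05 s, during which the arm holds its last target.

TASK

Free the slide stage by swinging its blue lock lever fully over, wind the crank wheel anticlockwise until its pointer has gone about 30 degrees or more past the red mark, then bring it back clockwise only, so that the backlash stays taken up, and stop with the pointer tip inside the width of the red mark. Then swing the lock lever fully back to locked. Never wind the stage while it is locked, and leave the red mark and everything else on the bench where it is.

Things in the scene. Friction and masses are not known exactly. Their poses are not given: they have to be found in the camera images.
- wheel_axis (a point): Centre of the crank wheel of the grey slide stage, on the upper face of the wheel (65 mm above the table). It is fixed to the stage: z is up, x points from the stage's front (robot side) to its back, y to its left. The wheel is a flat aluminium disc, 124 mm across, lying level with its turning axis vertical, within a dark graduated ring 172 mm across (top at 48 mm); the base under it is a 180 mm square box, 40 mm tall.
- crank (a point): Centre (half-way up, 92 mm above the table) of the wheel's black upright crank knob: a cylinder 18 mm across and 50 mm tall, from 66 to 116 mm above the table. It stands 48 mm from the wheel axis, exactly opposite the black pointer line, and spins freely on its own pin, so a hand can carry it round a circle without turning. About 2 to 3 N at the knob moves the wheel, and it stays where it is left.
- pointer (a point): Outer tip of the black pointer line on the wheel's upper face, 63 mm from the wheel axis. x points from the pointer tip to the wheel axis, z up. The wheel always starts clockwise (seen from above) of the red mark, by 35 to 185 degrees. An end stop lies at least 75 degrees anticlockwise of the mark.
- mark (a point): Middle of the inner end of the red mark, a tab 12 mm wide (along the ring), 20 mm long and 6 mm tall clipped on the ring round the wheel; this point is 63 mm from the wheel axis, just where the pointer tip passes, so pointer tip and this point coincide (seen from above) when the wheel is set. The tab is stiff and should not be touched.
- wheel (a joint): Where the wheel stands in its free play against the pinion that drives the carriage (rad, 0 to 0.35, i.e. 20 degrees of backlash). 0: last driven anticlockwise, drive taken up on that side; 0.35: drive taken up clockwise. Between the two the wheel turns without moving the slide carriage.
- lock (a joint): Blue lock lever of the stage, swinging level about a vertical axis (rad). 0: locked (lever points to the front of the stage); it grows clockwise seen from above, to 1.3 at its stop: free (lever points to the left). About 1 to 2 N at its knob moves it; it stays where it is left.
- lock_axis (a point): Pivot of the lock lever, at the lever's height (63 mm above the table), fixed to the stage; axes as for wheel_axis.
- lock_knob (a point): Centre (half-way up, 93 mm above the table) of the blue upright knob at the end of the lock lever: a cylinder 18 mm across and 50 mm tall, 60 mm from the pivot, spinning freely on its pin.
- reagent: Bystander, to be left alone: amber reagent bottle with black cap, 80 mm across, 170 mm tall, the tall thing just to the right of the wheel. Origin: centre of its underside.
- jar: Bystander, to be left alone: small clear jar with white lid, 48 mm across, 75 mm tall, behind the wheel. Origin: centre of its underside.
- tube_rack: Bystander, to be left alone: red tube rack, 70 x 110 x 45 mm tall, in front of the wheel. Origin: centre of its underside.
- cassettes: Bystander, to be left alone: stack of yellow and white wax-block cassettes, 45 x 28 x 27 mm tall, in front of the stage on the left. Origin: centre of its underside.
- slide_box: Bystander, to be left alone: dark wooden slide box, 90 x 170 x 35 mm tall, left of the stage. Origin: centre of its underside.
- beaker: Bystander, to be left alone: small green glass beaker, 52 mm across, 55 mm tall, in front of the lock lever. Origin: centre of its underside.
- label_box: Bystander, to be left alone: pink and white carton, 60 x 90 x 30 mm tall, behind the stage. Origin: centre of its underside.

How it is judged (in metres and radians):
On the way, in this order (a step that is already met when the one before it is completed fails the run):
1. the lock lever is swung over to free (value of joint lock above 1.1 rad), for 0.1 s.
2. with the lever free, the pointer is wound anticlockwise past the mark by more than the free play (y of mark in the frame of pointer above 0.0217 m and value of joint lock above 0.9 rad), for 0.05 s.
3. the pointer is brought back clockwise to the mark, with the backlash taken up and the lever still free (horizontal distance between pointer and mark below 0.0065 m and value of joint wheel above 0.27 rad and value of joint lock above 0.9 rad), for 0.2 s.
4. the lock lever is swung back to locked (value of joint lock below 0.15 rad), for 0.1 s.
At the end, for the whole second after the job is handed in: The pointer tip is within 6.5 mm of the middle of the red mark (inside its width), the backlash is taken up clockwise (joint wheel above 0.27 of 0.35 rad), the lock lever is locked (below 0.15 rad), and wheel and lever are still (horizontal distance between pointer and mark below 0.0065 m and value of joint wheel above 0.27 rad and value of joint lock below 0.15 rad and velocity of joint wheel between -0.05 and 0.05 rad/s and velocity of joint lock between -0.05 and 0.05 rad/s); the robot touches nothing.
It fails at once if the wheel is wound while the lever is locked (value of joint lock below 0.7 rad and distance of pointer from where it was at the start of the episode above 0.03 m and horizontal distance between pointer and mark above 0.015 m).
It fails at once if the red mark is shifted (distance of mark from where it was at the start of the episode above 0.004 m).
It fails at once if a bystander is moved more than 20 mm or tipped (distance of any of reagent, jar, tube_rack, cassettes, slide_box, beaker, label_box from where it was at the start of the episode above 0.02 m or angle between any of reagent, jar, tube_rack, cassettes, slide_box, beaker, label_box's own z axis and vertical above 0.3 rad).
It also fails if it takes over 61 s, if anything falls off the work surface, if the arm or the gripper's body presses on something with over 40 N, if the wrist force passes 120 N, or if a joint passes its speed limit or range.

## Working session

There is one attempt and no reset: what is moved stays moved. The work goes in short steps, Python scripts to look and compute and a tool call to move; the robot and the scene stay as the last step left them, time stands still between calls to the robot, and variables do not carry over. Pictures are saved under pics/ and viewed, and the job is handed in when it is done.

Besides the shell and the picture viewer there is one more tool, called after "Request:" as name(argument=value, ...) on one line, values as JSON. apply_moves: Moves the arm, as the interface text tells. Its arguments: {"type":"object","properties":{"commands":{"type":"array"},"squeeze":{"type":"number"}},"required":["commands"]}

```bash
ls; mkdir -p pics; python3 - <<'E'
from rig import ctrl
import cv2
s=ctrl.sense();print(s)
for n in ("scene","top","wrist"):
    i=ctrl.camera_info(n);print(n,i)
    im=ctrl.capture(n);cv2.imwrite(f"pics/{n}0.png",im[:,:,::-1])
E
```

```text
pics
{'time_s': 0.0, 'joints': array([-1.56641020e+00,  3.13426603e-01,  1.49846164e+00, -4.92593998e-06,
        1.33098113e+00, -2.23423057e-01]), 'dq': array([ 4.21678078e-04, -3.17124920e-05, -7.05589021e-04,  5.54946178e-04,
       -5.10960548e-04,  3.06482997e-04]), 'tau': array([ 1.59133891e-03, -4.12264180e+01, -2.59739882e+01, -8.09506651e-05,
        4.22146084e-03,  1.26620122e-05]), 'eef_pos': array([ 118.54209363, -511.1864541 ,  241.73779269]), 'ee_rot': array([-6.34795009e-04,  9.93519614e-01,  1.13659008e-01,  6.73945411e-05]), 'force': array([-0.68158269,  0.19329471,  0.46906905]), 'wrist_torque': array([0.01128836, 0.00287139, 0.05637821]), 'grip_width': 0.9995410473877173}
scene {'fov_y': 55.339827059243746, 'cx': 249.8916968471284, 'cy': 187.8989802763598, 'camera_from_world': array([[-7.96158085e-01,  6.05088216e-01,  7.44256857e-04,
         3.81074121e+02],
       [ 5.05656136e-01,  6.66002687e-01, -5.48408874e-01,
        -2.99004992e+02],
       [-3.32331424e-01, -4.36243821e-01, -8.36209993e-01,
         1.24356559e+03],
       [ 0.00000000e+00,  0.00000000
[... 248 characters left out ...]
 [-9.96768351e-01,  7.36639452e-04, -8.03262875e-02,
         5.78709197e+02],
       [ 8.03091792e-02, -1.34435755e-02, -9.96679340e-01,
         1.56101918e+03],
       [ 0.00000000e+00,  0.00000000e+00,  0.00000000e+00,
         1.00000000e+00]])}
wrist {'fov_y': 60.01159611857078, 'cx': 251.90283277323314, 'cy': 191.59333965809196, 'camera_from_world': array([[ 2.24846405e-01, -9.74393211e-01, -1.40142527e-03,
        -5.23532752e+02],
       [-9.24754664e-01, -2.13844810e-01,  3.14800267e-01,
        -3.98752207e+01],
       [-3.07038931e-01, -6.94857339e-02, -9.49156904e-01,
         3.81484685e+02],
       [ 0.00000000e+00,  0.00000000e+00,  0.00000000e+00,
         1.00000000e+00]])}
```

View pics/scene0.png

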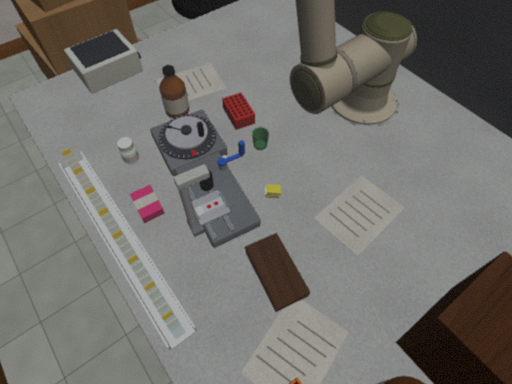

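View pics/top0.png

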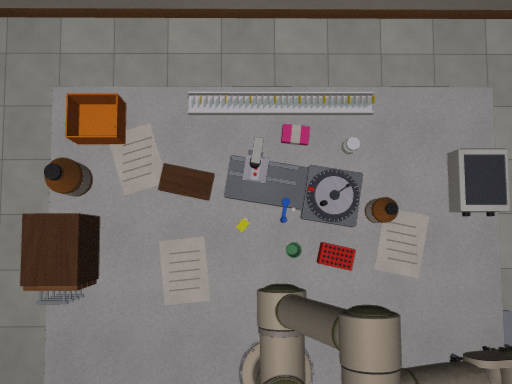

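```bash
python3 - <<'E'
import cv2
a=cv2.imread('pics/top0.png')
c=a[60:240,150:390];cv2.imwrite('pics/top0z.png',cv2.resize(c,(800,600),interpolation=cv2.INTER_CUBIC))
E
```

```text
(no output)
```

View pics/top0z.png

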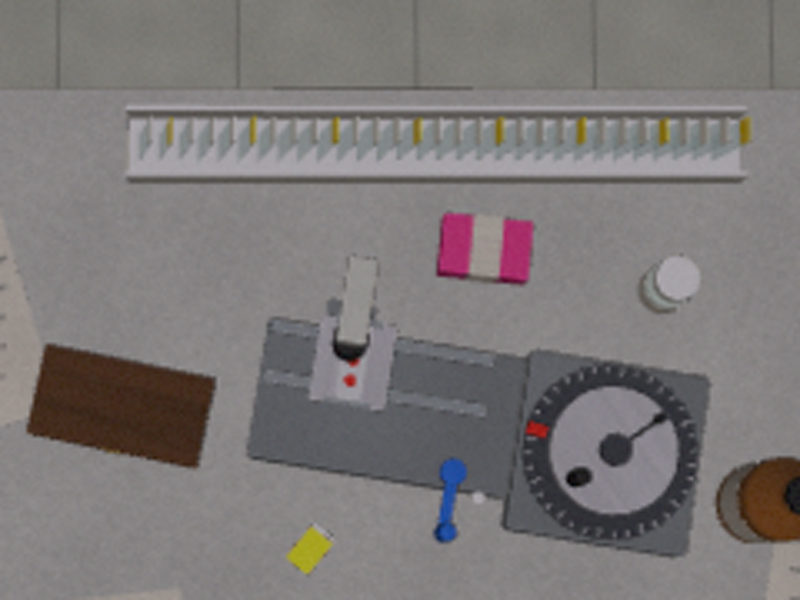

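Top crop (3.33×): hub at (615,449), knob at (579,477), pointer tip at (662,417) and mark at (537,430). The lever pivot is at (453,470) and its knob at (445,533), so the pointer is about 130° clockwise of the mark. Next I'll turn these into positions.

```bash
cat > h.py <<'E'
import numpy as np, cv2
from rig import ctrl
def K(i): 
    f=192/np.tan(np.radians(i['fov_y']/2)); return f
def ray(i,u,v,z):
    f=K(i);T=i['camera_from_world'];R=T[:3,:3];c=-R.T@T[:3,3]
    d=R.T@np.array([(u-i['cx'])/f,(v-i['cy'])/f,1]);return c+d*(z-c[2])/d[2]
def proj(i,p):
    T=i['camera_from_world'];q=T[:3,:3]@np.asarray(p,float)+T[:3,3];f=K(i);return np.array([i['cx']+f*q[0]/q[2],i['cy']+f*q[1]/q[2]])
E
python3 - <<'E'
from h import *
i=ctrl.camera_info('top')
P={}
for n,u,v,z in [('hubtop',615,449,70),('knobtop',579,477,116),('tip',664,416,66),('mark',548,432,54),('pivot',453,470,66),('lknobtop',445,533,118),('reagenttop',800,493,170),('jar',678,278,75),('c1',531,350,40),('c2',709,377,40),('c3',687,556,40),('c4',503,527,40),('rackc',0,0,0),('cass',310,549,27)]:
    if n=='rackc':
        p=ray(i,337,256,45)
    else: p=ray(i,150+u/3.3333,60+v/3.3333,z)
    P[n]=p;print(n,p.round(1))
print('beaker',ray(i,293,249,55).round(1))
c=(P['c1']+P['c2']+P['c3']+P['c4'])/4;print('centre',c.round(1))
x=P['c1']-P['c4'];print('yaw',np.degrees(np.arctan2(x[1],x[0])),np.linalg.norm(x))
for n in('knobtop','tip','mark'):
  for o in (P['hubtop'],c):
    d=P[n]-o;print(n,np.hypot(*d[:2]),np.degrees(np.arctan2(d[1],d[0])))
d=P['lknobtop']-P['pivot'];print(np.hypot(*d[:2]),np.degrees(np.arctan2(d[1],d[0])))
E
```

```text
hubtop [ 574.6 -185.9   70. ]
knobtop [ 544.8 -142.3  116. ]
tip [ 606.7 -234.7   66. ]
mark [ 592.4 -124.5   54. ]
pivot [554.8 -30.6  66. ]
lknobtop [493. -17. 118.]
reagenttop [ 526.9 -330.4  170. ]
jar [ 739.6 -248.7   75. ]
c1 [ 674.5 -111.2   40. ]
c2 [ 647.8 -286.    40. ]
c3 [ 472.4 -260.6   40. ]
c4 [500.9 -81.6  40. ]
rackc [ 378.8 -195.8   45. ]
cass [480.1 106.   27. ]
beaker [401.8 -53.1  55. ]
centre [ 573.9 -184.9   40. ]
yaw -9.679025682834043 176.1548884705278
knobtop 52.820969577090644 124.27978573324725
knobtop 51.6139498288094 124.36037547577865
tip 58.40545352743449 -56.56300134035182
tip 59.613486803555844 -56.615704800505554
mark 64.0073493978539 73.79471780220241
mark 63.18950685888726 72.99222446605754
63.280044028477676 167.60014541361082
```

```bash
python3 - <<'E'
import cv2
a=cv2.imread('pics/scene0.png')
c=a[70:250,120:360];cv2.imwrite('pics/s0z.png',cv2.resize(c,(800,600),interpolation=cv2.INTER_CUBIC))
E
```

```text
(no output)
```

View pics/s0z.png

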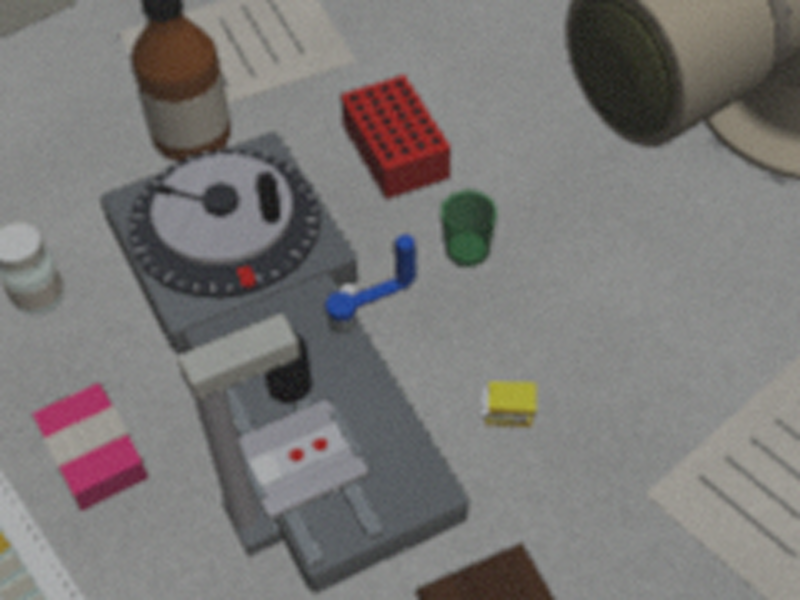

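Request:
apply_moves(commands=[[8.5,0,0,0,-0.122],[8.5,0,0,0,-0.122],[8.5,0,0,0,-0.122],[8.5,0,0,0,-0.122],[8.5,0,0,0,-0.122],[8.5,0,0,0,-0.122],[8.5,0,0,0,-0.122],[8.5,0,0,0,-0.122],[8.5,0,0,0,-0.122],[8.5,0,0,0,-0.122],[8.5,0,0,0,-0.122]])

```text
time_s: 1.07
eef_pos: [118.5, -511.3, 242.1]
ee_rot: [-0.0, 0.705, 0.709, 0.0]
force: [0.0, -0.1, 0.2]
grip_width: 0.994
```

Request:
apply_moves(commands=[[5,2.5,1.9,0,0],[5,2.5,1.9,0,0],[5,2.5,1.9,0,0],[5,2.5,1.9,0,0],[5,2.5,1.9,0,0],[5,2.5,1.9,0,0],[5,2.5,1.9,0,0],[5,2.5,1.9,0,0],[5,2.5,1.9,0,0],[5,2.5,1.9,0,0]], squeeze=20)

```text
time_s: 1.9
eef_pos: [309.4, -260.2, 242.3]
ee_rot: [-0.0, 0.708, 0.707, 0.0]
force: [0.3, 0.2, -0.0]
grip_width: 0.588
```

Request:
apply_moves(commands=[[5,2.5,1.5,0,0],[5,2.5,1.5,0,0],[5,2.5,1.5,0,0],[5,2.5,1.5,0,0],[5,2.5,1.5,0,0],[5,2.5,1.5,0,0],[5,2.5,1.5,0,0],[5,2.5,1.5,0,0],[5,2.5,1.5,0,0],[5,0,0,0,0]])

```text
time_s: 2.73
eef_pos: [445.3, -33.5, 242.1]
ee_rot: [-0.0, 0.706, 0.708, 0.0]
force: [0.4, 0.3, 0.2]
grip_width: 0.588
```

```bash
python3 - <<'E'
from h import *
s=ctrl.sense();print(s['eef_pos'],s['joints'],s['grip_width'])
i=ctrl.camera_info('wrist')
im=ctrl.capture('wrist');cv2.imwrite('pics/w1.png',im[:,:,::-1])
T=i['camera_from_world'];print(-T[:3,:3].T@T[:3,3],T[:3,:3])
for p in [(494.5,-18,118),(555,-30,63),(545,-142,116),(574,-185.5,65)]: print(proj(i,p))
print(ctrl.tip_extent)
E
```

```text
[445.28720632 -33.49685887 242.09233767] [-3.39183696e-01  1.38880045e-01  1.71798274e+00  1.13650233e-03
  1.28488187e+00 -3.42221308e-01] 0.5878196177072271
[445.81092793  48.10236116 374.26858648] [[ 9.99998249e-01  1.74688014e-03 -6.71392088e-04]
 [ 1.86926105e-03 -9.49715419e-01  3.13108813e-01]
 [-9.06678508e-05 -3.13109520e-01 -9.49717021e-01]]
[313.27442781 169.72354063]
[365.40220063 167.61624353]
[359.92649576 300.52474784]
[367.8989664  305.11730868]
11.0
```

View pics/w1.png

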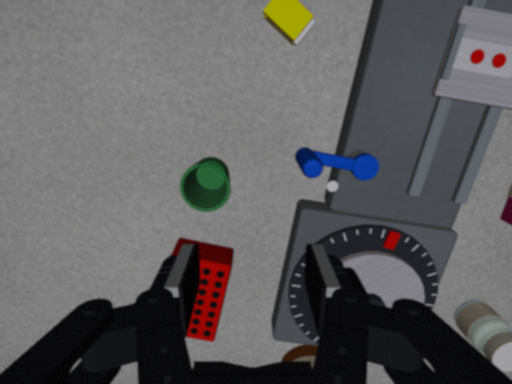

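Wrist view: the lock knob top is at (313,170) and the pivot at (366,167), both where projected, so lock knob ≈ (494.5,-18). I'll move over it and down.

Request:
apply_moves(commands=[[5,0.4,1.25,0,0],[5,0.4,1.25,0,0],[5,0.4,1.25,0,0],[5,0.35,1.2,0,0],[5,0,0,3,0],[5,0,0,3,0],[5,0,0,3,0],[5,0,0,2,0],[5,0,0,0,0]])

```text
time_s: 3.53
eef_pos: [491.2, -21.6, 128.7]
ee_rot: [-0.003, 0.708, 0.706, -0.002]
force: [-0.5, 0.3, -1.3]
grip_width: 0.583
```

```bash
python3 - <<'E'
from h import *
s=ctrl.sense();print(s['eef_pos'],s['joints'],s['grip_width'])
i=ctrl.camera_info('wrist')
im=ctrl.capture('wrist');cv2.imwrite('pics/w2.png',im[:,:,::-1])
for p in [(494.5,-18,118),(555,-30,63),(545,-142,116),(574,-185.5,65)]: print(proj(i,p))
E
```

```text
[491.24477335 -21.60654448 128.69519451] [-2.82646908e-01  3.69605195e-01  1.74042215e+00 -1.98397155e-04
  1.03911197e+00 -2.80507619e-01] 0.5831928656390608
[257.64354795 252.50615455]
[350.23827273 227.89087922]
[340.9781056  434.79254708]
[357.46929801 409.66644531]
```

View pics/w2.png

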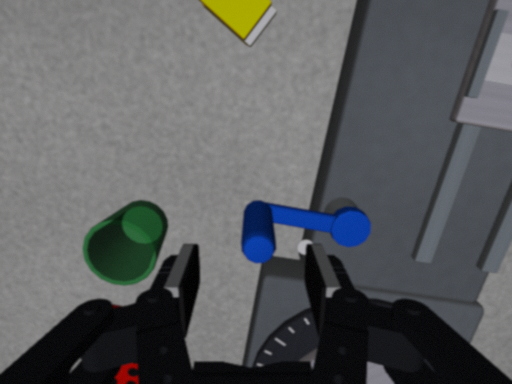

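The knob top at (259,250) agrees with the prediction to within 1 mm. I'll correct by about 4 mm, go down and grip.

Request:
apply_moves(commands=[[5,0.4,0.35,0.8,0],[5,0,0,1.5,0],[5,0,0,1.3,0],[5,0,0,0,0],[1.5,0,0,0,0],[1.5,0,0,0,0],[1.5,0,0,0,0],[1.5,0,0,0,0],[1.5,0,0,0,0],[1.5,0,0,0,0]], squeeze=25)

```text
time_s: 4.42
eef_pos: [495.6, -16.8, 97.6]
ee_rot: [-0.002, 0.707, 0.707, -0.001]
force: [-12.8, 3.1, 13.3]
grip_width: 0.203
```

```bash
python3 - <<'E'
import numpy as np
r=60;c=np.array([494.5,-18])-r*np.array([np.cos(np.radians(170.5)),np.sin(np.radians(170.5))]);print(c)
p0=np.array([494.5,-18])
for k in range(1,11):
    a=np.radians(170.5-7.6*k);p=c+r*np.array([np.cos(a),np.sin(a)]);d=p-p0;print('dx %.2f dy %.2f'%(d[1]/10,d[0]/10));p0=p
E
```

```text
[553.67713609 -27.90285635]
dx 0.77 dy 0.18
dx 0.74 dy 0.28
dx 0.70 dy 0.38
dx 0.64 dy 0.47
dx 0.57 dy 0.55
dx 0.50 dy 0.62
dx 0.41 dy 0.68
dx 0.32 dy 0.73
dx 0.22 dy 0.76
dx 0.11 dy 0.79
```

Request:
apply_moves(commands=[[1.5,0.77,0.18,0,0],[1.5,0.74,0.28,0,0],[1.5,0.7,0.38,0,0],[1.5,0.64,0.47,0,0],[1.5,0.57,0.55,0,0],[1.5,0.5,0.62,0,0]])

```text
time_s: 4.92
eef_pos: [524.1, 20.9, 97.6]
ee_rot: [0.003, 0.707, 0.707, 0.001]
force: [5.4, -12.8, 0.4]
grip_width: 0.2
```

Request:
apply_moves(commands=[[1.5,0.41,0.68,0,0],[1.5,0.32,0.73,0,0],[1.5,0.22,0.76,0,0],[1.5,0.05,0.5,0,0],[1.5,0,0,0,0]])

```text
time_s: 5.33
eef_pos: [547.4, 29.5, 96.9]
ee_rot: [-0.001, 0.707, 0.707, -0.004]
force: [-15.9, -18.4, 14.7]
grip_width: 0.196
```

```bash
python3 - <<'E'
from h import *
s=ctrl.sense();p=s['eef_pos'];print(p,s['force'],s['grip_width'])
for c in ([553.7,-27.9],[554.8,-30.6]):
    d=p[:2]-c;print(np.hypot(*d),np.degrees(np.arctan2(d[1],d[0])))
E
```

```text
[547.40682285  29.48305838  96.85183634] [-15.86225748 -18.36938984  14.6904025 ] 0.19637918483757935
57.72711206577802 96.25859370379294
60.53621207530616 97.01494161356712
```

Request:
apply_moves(commands=[[1.5,0,0,0,0],[4.5,0,0,0,0],[4.5,0,0,0,0],[4.5,0,0,0,0],[4.5,0,0,-2,0],[4.5,0,0,-3,0],[4.5,0,0,-3,0],[4.5,0,0,-3,0],[4.5,-2,0,0,0],[4.5,-3,0,0,0],[4.5,-3,0,0,0],[4.5,-1,0,0,0]])

```text
time_s: 6.33
eef_pos: [548.7, -60.9, 206.3]
ee_rot: [0.0, 0.708, 0.706, -0.0]
force: [0.3, 0.3, -0.9]
grip_width: 0.532
```

```bash
python3 - <<'E'
from h import *
s=ctrl.sense();print(s['eef_pos'],s['force'],s['grip_width'])
i=ctrl.camera_info('wrist')
im=ctrl.capture('wrist');cv2.imwrite('pics/w3.png',im[:,:,::-1])
for p in [(545,-142,116),(574,-185.5,65),(547.4,29.5,118)]: print(proj(i,p))
E
```

```text
[548.67636024 -60.8725019  206.32987189] [ 0.25836406  0.28780135 -0.94827258] 0.5317978522948257
[246.96085232 298.90109976]
[277.81824855 304.13466808]
[248.42441976  66.83616511]
```

View pics/w3.png

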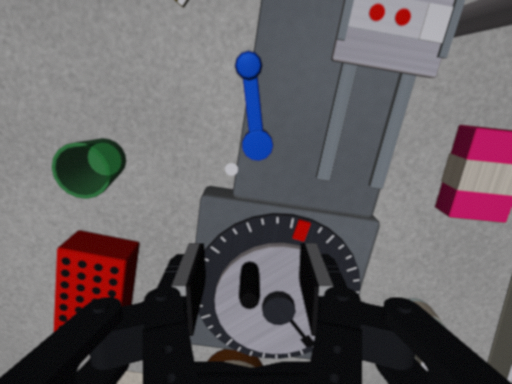

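The lever knob at (248,65) shows it fully over. The crank knob top is at about (248,300), where predicted. Going to (545,-142).

Request:
apply_moves(commands=[[4.5,-2,-0.1,0,0],[4.5,-2,-0.1,0,0],[4.5,-2,-0.1,0,0],[4.5,-2.1,-0.1,0,0],[4.5,0,0,2,0],[4.5,0,0,2,0],[4.5,0,0,2,0],[4.5,0,0,1,0],[4.5,0,0,0,0]])

```text
time_s: 7.13
eef_pos: [543.8, -137.8, 134.2]
ee_rot: [-0.002, 0.707, 0.707, -0.001]
force: [0.3, -0.3, 0.1]
grip_width: 0.525
```

```bash
python3 - <<'E'
from h import *
s=ctrl.sense();print(s['eef_pos'],s['force'],s['grip_width'])
i=ctrl.camera_info('wrist')
im=ctrl.capture('wrist');cv2.imwrite('pics/w4.png',im[:,:,::-1])
for p in [(545,-142,116),(574,-185.5,65),(547.4,29.5,118)]: print(proj(i,p))
E
```

```text
[ 543.77297304 -137.82103877  134.24712093] [ 0.33678368 -0.33206744  0.07678408] 0.5254592529317803
[253.32682003 258.88723467]
[294.98286609 277.38145244]
[ 260.32767039 -180.72836016]
```

View pics/w4.png

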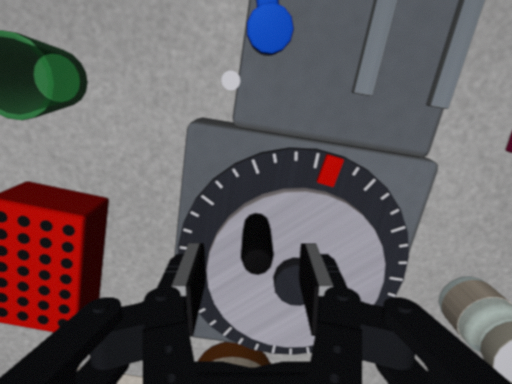

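```bash
python3 - <<'E'
import cv2
a=cv2.imread('pics/w4.png')
c=a[130:370,170:430];cv2.imwrite('pics/w4z.png',cv2.resize(c,None,fx=2.5,fy=2.5,interpolation=cv2.INTER_CUBIC))
E
```

```text
(no output)
```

View pics/w4z.png

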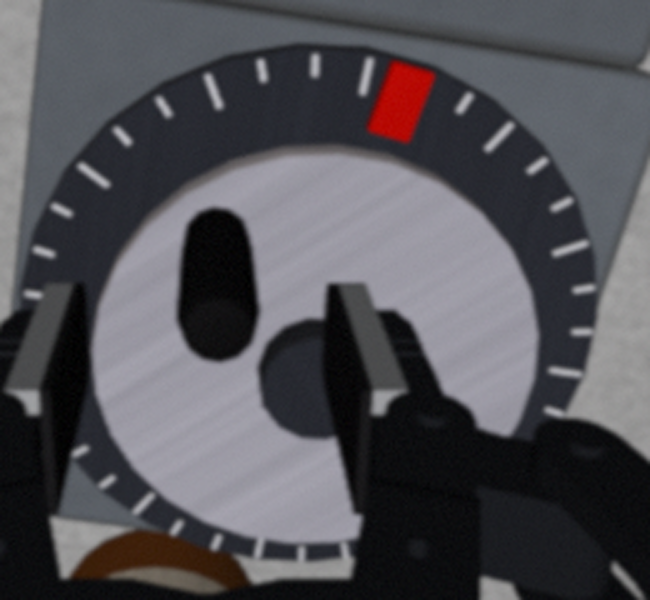

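```bash
cat >> h.py <<'E'
def fitc(pts):
    p=np.array(pts)[:,:2];A=np.c_[2*p,np.ones(len(p))];s=np.linalg.lstsq(A,(p**2).sum(1),rcond=None)[0];r=np.sqrt(s[2]+s[0]**2+s[1]**2);return s[:2],r
E
python3 - <<'E'
from h import *
i=ctrl.camera_info('wrist')
f=lambda u,v,z:ray(i,170+u/2.5,130+v/2.5,z)
c,r=fitc([f(*q,65) for q in [(92,345),(225,169),(330,153),(445,190),(515,260),(540,340),(250,530),(345,545),(100,410)]]);print(c,r)
print(fitc([f(*q,48) for q in [(40,210),(130,105),(300,45),(435,70),(550,150),(598,290),(300,560),(130,510)]]))
for n,q in dict(knob=(218,328,116),mark=(389,138,54),hub=(312,378,72)).items():
    p=f(*q);d=p[:2]-c;print(n,p,np.hypot(*d),np.degrees(np.arctan2(d[1],d[0])))
E
```

```text
[ 575.43147817 -185.8722198 ] 62.331833166894235
(array([ 575.27341104, -184.93110055]), np.float64(86.29212908717349))
knob [ 547.71250495 -144.79444568  116.        ] 49.55527219889368 124.01118101741235
mark [ 594.49915193 -122.82323105   54.        ] 65.86919739871804 73.17330164189467
hub [ 574.05632353 -185.70235643   72.        ] 1.3856059473070645 172.9583167367728
```

Centre (575.3,-185.7), with fitted radii 62.3 and 86.3 mm against the given 62 and 86. The knob is at 124° and the mark at 73.2°, so 129° to wind to the mark. Grip the crank.

Request:
apply_moves(commands=[[4.5,-0.4,0.2,0,0],[4.5,-0.4,0.25,0.9,0],[4.5,0,0,1.5,0],[4.5,0,0,1.5,0],[4.5,0,0,0,0],[1.5,0,0,0,0],[1.5,0,0,0,0],[1.5,0,0,0,0],[1.5,0,0,0,0],[1.5,0,0,0,0],[1.5,0,0,0,0]], squeeze=25)

```text
time_s: 8.1
eef_pos: [549.3, -147.3, 98.1]
ee_rot: [0.001, 0.707, 0.707, 0.0]
force: [-1.8, 1.1, 5.4]
grip_width: 0.2
```

```bash
python3 - <<'E'
from h import *
s=ctrl.sense();p=s['eef_pos'];print(p,s['force'])
c=np.array([575.3,-185.7]);d=p[:2]-c;print(np.hypot(*d),np.degrees(np.arctan2(d[1],d[0])))
a0=124;r=48
P=lambda a:c+r*np.array([np.cos(np.radians(a)),np.sin(np.radians(a))])
p0=P(a0)
for k in range(1,24):
    a=a0+7*k;q=P(a);e=q-p0;print(a,'[1.5, %.2f, %.2f, 0, 0]'%(e[1]/10,e[0]/10),q.round(1));p0=q
E
```

```text
[ 549.29095276 -147.29524375   98.13254147] [-1.7737062   1.0884504   5.38327056]
46.38314177402358 124.10723428110589
131 [1.5, -0.36, -0.46, 0, 0] [ 543.8 -149.5]
138 [1.5, -0.41, -0.42, 0, 0] [ 539.6 -153.6]
145 [1.5, -0.46, -0.36, 0, 0] [ 536.  -158.2]
152 [1.5, -0.50, -0.31, 0, 0] [ 532.9 -163.2]
159 [1.5, -0.53, -0.24, 0, 0] [ 530.5 -168.5]
166 [1.5, -0.56, -0.18, 0, 0] [ 528.7 -174.1]
173 [1.5, -0.58, -0.11, 0, 0] [ 527.7 -179.9]
180 [1.5, -0.58, -0.04, 0, 0] [ 527.3 -185.7]
187 [1.5, -0.58, 0.04, 0, 0] [ 527.7 -191.5]
194 [1.5, -0.58, 0.11, 0, 0] [ 528.7 -197.3]
201 [1.5, -0.56, 0.18, 0, 0] [ 530.5 -202.9]
208 [1.5, -0.53, 0.24, 0, 0] [ 532.9 -208.2]
215 [1.5, -0.50, 0.31, 0, 0] [ 536.  -213.2]
222 [1.5, -0.46, 0.36, 0, 0] [ 539.6 -217.8]
229 [1.5, -0.41, 0.42, 0, 0] [ 543.8 -221.9]
236 [1.5, -0.36, 0.46, 0, 0] [ 548.5 -225.5]
243 [1.5, -0.30, 0.50, 0, 0] [ 553.5 -228.5]
250 [1.5, -0.23, 0.54, 0, 0] [ 558.9 -230.8]
257 [1.5, -0.17, 0.56, 0, 0] [ 564.5 -232.5]
264 [1.5, -0.10, 0.58, 0, 0] [ 570.3 -233.4]
271 [1.5, -0.03, 0.59, 0, 0] [ 576.1 -233.7]
278 [1.5, 0.05, 0.58, 0, 0] [ 582.  -233.2]
285 [1.5, 0.12, 0.57, 0, 0] [ 587.7 -232.1]
```

Request:
apply_moves(commands=[[1.5,-0.36,-0.46,0,0],[1.5,-0.41,-0.42,0,0],[1.5,-0.46,-0.36,0,0],[1.5,-0.5,-0.31,0,0],[1.5,-0.53,-0.24,0,0],[1.5,-0.56,-0.18,0,0],[1.5,-0.58,-0.11,0,0],[1.5,-0.58,-0.04,0,0]])

```text
time_s: 8.77
eef_pos: [526.1, -186.5, 98.1]
ee_rot: [-0.002, 0.707, 0.707, -0.001]
force: [-14.9, 2.6, 15.4]
grip_width: 0.2
```

Request:
apply_moves(commands=[[1.5,-0.58,0.04,0,0],[1.5,-0.58,0.11,0,0],[1.5,-0.56,0.18,0,0],[1.5,-0.53,0.24,0,0],[1.5,-0.5,0.31,0,0],[1.5,-0.46,0.36,0,0],[1.5,-0.41,0.42,0,0],[1.5,0,0,0,0]])

```text
time_s: 9.43
eef_pos: [544.1, -226.0, 98.5]
ee_rot: [0.002, 0.708, 0.707, -0.002]
force: [-8.5, -10.0, 8.7]
grip_width: 0.204
```

```bash
python3 - <<'E'
from h import *
s=ctrl.sense();p=s['eef_pos'];print(p,s['force'])
c=np.array([575.3,-185.7]);d=p[:2]-c;print(np.hypot(*d),np.degrees(np.arctan2(d[1],d[0])))
im=ctrl.capture('wrist');cv2.imwrite('pics/w5.png',im[:,:,::-1])
E
```

```text
[ 544.11893865 -226.00840702   98.52883561] [ -8.4787804  -10.01417039   8.67034913]
50.96102690634827 -127.72418233480741
```

View pics/w5.png

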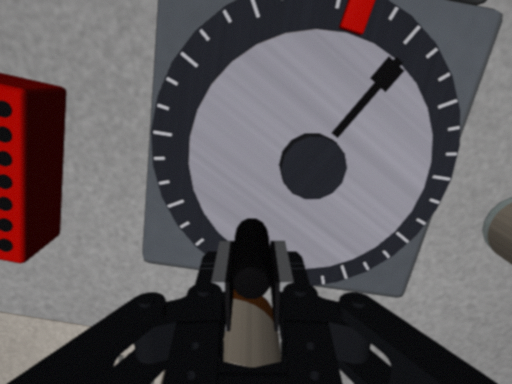

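The pointer is about 22° short of the mark. Continuing anticlockwise past it.

Request:
apply_moves(commands=[[1.5,-0.34,0.48,0,0],[1.5,-0.28,0.51,0,0],[1.5,-0.21,0.55,0,0],[1.5,-0.14,0.57,0,0],[1.5,-0.07,0.58,0,0],[1.5,0,0.59,0,0],[1.5,0.07,0.58,0,0],[1.5,0.14,0.57,0,0],[1.5,0,0,0,0]])

```text
time_s: 10.23
eef_pos: [590.2, -233.3, 98.7]
ee_rot: [0.003, 0.708, 0.707, -0.0]
force: [3.0, -5.9, 4.5]
grip_width: 0.198
```

```bash
cat > look.py <<'E'
import sys
from h import *
s=ctrl.sense();p=s['eef_pos'];print(s['time_s'],p,s['force'])
c=np.array([575.3,-185.7]);d=p[:2]-c;print(np.hypot(*d),np.degrees(np.arctan2(d[1],d[0])))
im=ctrl.capture('wrist');cv2.imwrite(f'pics/{sys.argv[1]}.png',im[:,:,::-1])
E
python3 look.py w6
```

```text
10.2333 [ 590.20908309 -233.34403195   98.69015897] [ 2.98457548 -5.87468883  4.45672971]
49.922284990464284 -72.6237122956292
```

View pics/w6.png

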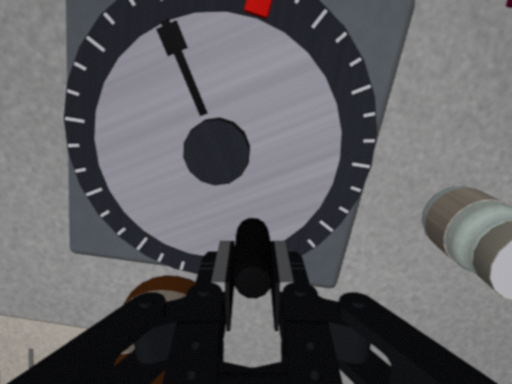

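The pointer is about 35° past the mark. Now back clockwise, stopping short first.

Request:
apply_moves(commands=[[1.5,-0.12,-0.49,0,0],[1.5,-0.07,-0.5,0,0],[1.5,-0.02,-0.5,0,0],[1.5,0.04,-0.5,0,0],[1.5,0.09,-0.49,0,0],[1.5,0,0,0,0]])

```text
time_s: 10.78
eef_pos: [563.8, -235.1, 98.9]
ee_rot: [0.003, 0.708, 0.707, -0.001]
force: [-2.3, -10.3, 5.5]
grip_width: 0.201
```

```bash
python3 look.py w7; python3 - <<'E'
import cv2
a=cv2.imread('pics/w7.png')
c=a[0:220,130:430];cv2.imwrite('pics/w7z.png',cv2.resize(c,None,fx=2.6,fy=2.6,interpolation=cv2.INTER_CUBIC))
E
```

```text
10.7833 [ 563.84187838 -235.05240349   98.8834601 ] [ -2.26126676 -10.31525468   5.46716553]
50.66505976818035 -103.07076500425725
```

View pics/w7z.png

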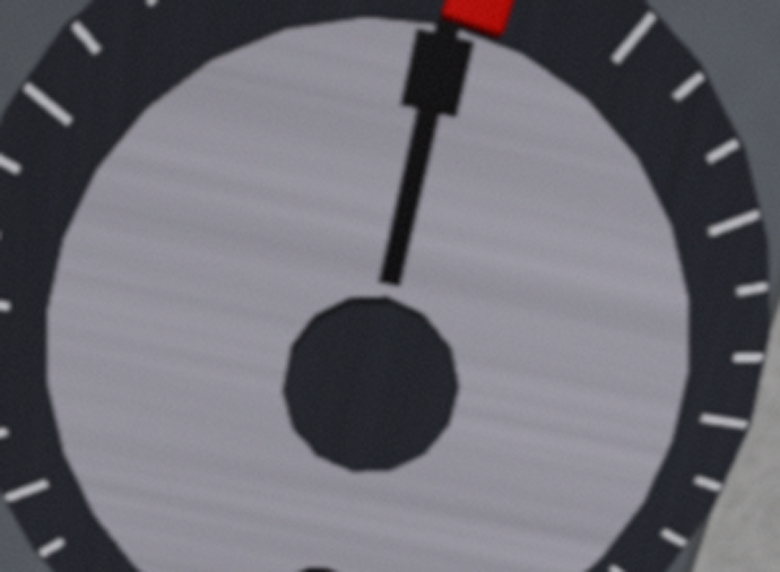

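```bash
python3 - <<'E'
from h import *
i=ctrl.camera_info('wrist')
f=lambda u,v,z:ray(i,130+u/2.6,0+v/2.6,z)
c,r=fitc([f(*q,65) for q in [(47,345),(145,107),(210,60),(283,28),(362,17),(525,53),(590,98),(640,158),(689,340)]]);print(c,r)
for n,q in dict(tip=(448,22,66),ptail=(390,283,66),head=(428,109,66),mark=(473,28,54),hub=(371,384,72)).items():
    p=f(*q);d=p[:2]-c;print(n,p,np.hypot(*d),np.degrees(np.arctan2(d[1],d[0])))
E
```

```text
[ 574.46714111 -183.25340808] 61.51581141648496
tip [ 587.03862109 -123.03615676   66.        ] 61.515522150238255 78.20780363847506
ptail [ 578.26603884 -166.05372746   66.        ] 17.614216914916597 77.54503049060527
head [ 584.17036472 -136.53064921   66.        ] 47.71968927372351 78.26777871723031
mark [ 593.28179458 -121.86209058   54.        ] 64.2096959122982 72.96122102648789
hub [ 574.68891762 -183.77085628   72.        ] 0.5629719963873326 -66.8001936566294
```

The pointer is at 78.1° and the mark at 73.0°, so 5° more clockwise, about 4.3 mm at the knob.

Request:
apply_moves(commands=[[1.5,0.05,-0.21,0,0],[1.5,0.06,-0.2,0,0],[1.5,0,0,0,0],[1.5,0,0,0,0]])

```text
time_s: 11.17
eef_pos: [560.1, -234.1, 98.9]
ee_rot: [0.003, 0.708, 0.707, -0.001]
force: [-2.8, -10.5, 6.0]
grip_width: 0.202
```

```bash
python3 look.py w8; python3 - <<'E'
import cv2
a=cv2.imread('pics/w8.png')
c=a[0:220,130:430];cv2.imwrite('pics/w8z.png',cv2.resize(c,None,fx=2.6,fy=2.6,interpolation=cv2.INTER_CUBIC))
E
```

```text
11.1667 [ 560.06621284 -234.0902098    98.86625339] [ -2.76713478 -10.51916785   6.04532228]
50.731456473379296 -107.4745935140512
```

View pics/w8z.png

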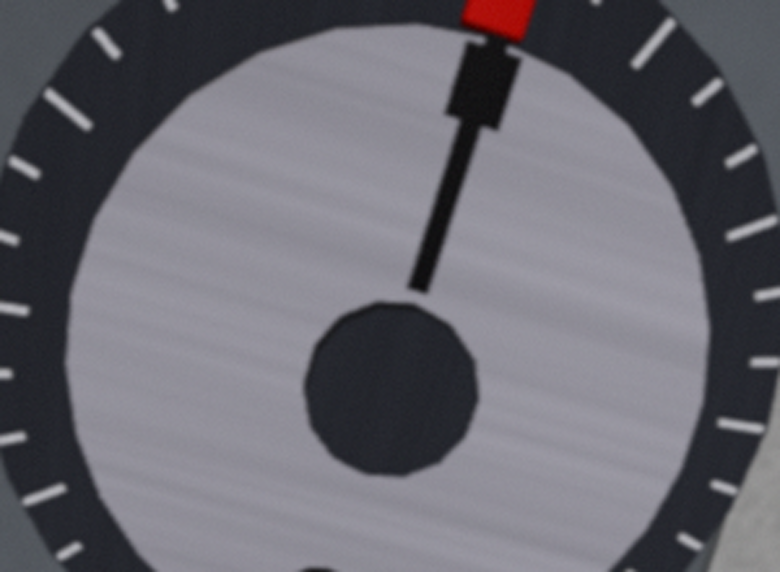

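```bash
python3 - <<'E'
from h import *
i=ctrl.camera_info('wrist')
f=lambda u,v,z:ray(i,130+u/2.6,0+v/2.6,z)
p=[f(*q) for q in [(496,36,66),(492,32,54),(393,388,72),(418,291,66)]];print(p)
for q in p: 
    d=q-p[2];print(np.degrees(np.arctan2(d[1],d[0])))
E
```

```text
[array([ 591.42056855, -124.20195498,   66.        ]), array([ 592.89897959, -121.54995981,   54.        ]), array([ 574.9083328 , -183.55071895,   72.        ]), array([ 579.62735899, -166.53610498,   66.        ])]
74.45216973082577
73.81895345585518
0.0
74.49857371790313
```

Request:
apply_moves(commands=[[1.5,0,0,0,0],[2.2,0,0,0,0],[2.8,0,0,0,0],[3.5,0,0,0,0],[3.5,0,0,0,0],[3.5,0,0,-1,0],[3.5,0,0,-2,0],[3.5,0,0,-3,0],[3.5,0,0,-3,0],[3.5,0,0,-1,0],[3.5,0,0,0,0]])

```text
time_s: 12.13
eef_pos: [560.6, -231.6, 200.8]
ee_rot: [0.003, 0.707, 0.707, 0.001]
force: [-0.3, 0.2, 0.3]
grip_width: 0.41
```

```bash
python3 look.py w9; python3 - <<'E'
import cv2
a=cv2.imread('pics/w9.png')
cv2.imwrite('pics/w9z.png',cv2.resize(a[20:250,100:400],None,fx=2.6,fy=2.6,interpolation=cv2.INTER_CUBIC))
E
```

```text
12.1333 [ 560.60241259 -231.57824665  200.75157244] [-0.31140555  0.15554975  0.26022453]
48.17502040649339 -107.76341679434786
```

View pics/w9z.png

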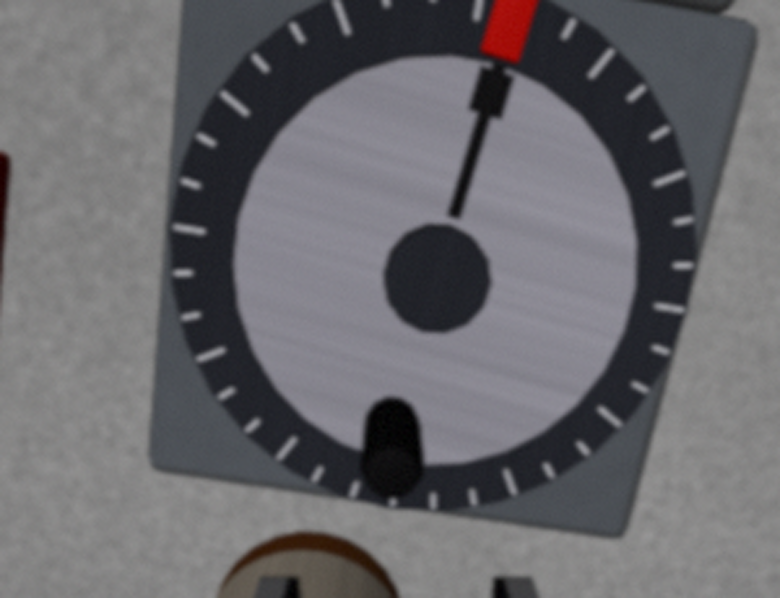

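After release the pointer tip is at (498,62) and the mark's inner-edge middle at (501,57), so it is centred. Now back to the lock lever.

Request:
apply_moves(commands=[[4.5,2,0,0,0],[4.5,3,-0.2,0,0],[4.5,3,-0.2,0,0],[4.5,3,-0.2,0,0],[4.5,3,-0.2,0,0],[4.5,3,-0.2,0,0],[4.5,3,-0.2,0,0],[4.5,3,-0.1,0,0],[4.5,2.5,0,0,0],[4.5,0.6,0,0,0],[4.5,0,0,0,0]])

```text
time_s: 13.1
eef_pos: [546.2, 31.2, 195.9]
ee_rot: [-0.001, 0.707, 0.708, -0.001]
force: [0.2, -0.0, -0.8]
grip_width: 0.525
```

```bash
python3 look.py w10; python3 -c "
from h import *
print(proj(ctrl.camera_info('wrist'),(547.4,29.5,118)))"
```

```text
13.1 [546.23519522  31.20620258 195.90555899] [ 0.15640171 -0.00802702 -0.79220323]
218.8448390893884 97.63200753623585
[252.74591972 209.17791089]
```

View pics/w10.png

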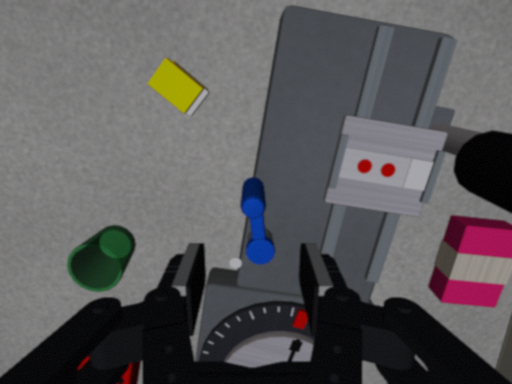

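Request:
apply_moves(commands=[[4.5,-0.15,0.1,2,0],[4.5,0,0,3,0],[4.5,0,0,3,0],[4.5,0,0,2,0],[4.5,0,0,0,0],[1.5,0,0,0,0],[1.5,0,0,0,0],[1.5,0,0,0,0],[1.5,0,0,0,0],[1.5,0,0,0,0],[1.5,0,0,0,0]])

```text
time_s: 14.07
eef_pos: [547.2, 27.7, 98.7]
ee_rot: [-0.0, 0.707, 0.707, -0.001]
force: [-9.1, -2.9, 1.7]
grip_width: 0.2
```

Request:
apply_moves(commands=[[1.5,-0.11,-0.79,0,0],[1.5,-0.22,-0.76,0,0],[1.5,-0.32,-0.73,0,0],[1.5,-0.41,-0.68,0,0],[1.5,-0.5,-0.62,0,0],[1.5,-0.57,-0.55,0,0]])

```text
time_s: 14.57
eef_pos: [507.0, 6.4, 98.5]
ee_rot: [0.002, 0.708, 0.707, 0.001]
force: [4.2, -2.3, 6.2]
grip_width: 0.2
```

Request:
apply_moves(commands=[[1.5,-0.64,-0.47,0,0],[1.5,-0.7,-0.38,0,0],[1.5,-0.74,-0.28,0,0],[1.5,-0.6,-0.15,0,0],[1.5,0,0,0,0]])

```text
time_s: 14.98
eef_pos: [494.1, -21.0, 98.5]
ee_rot: [0.001, 0.708, 0.706, 0.001]
force: [1.7, -0.7, 8.8]
grip_width: 0.199
```

```bash
python3 look.py w11
```

```text
14.9833 [494.1382376  -21.00588401  98.5387973 ] [ 1.73615603 -0.71264509  8.75093105]
183.60659988051884 116.23421848345511
```

View pics/w11.png

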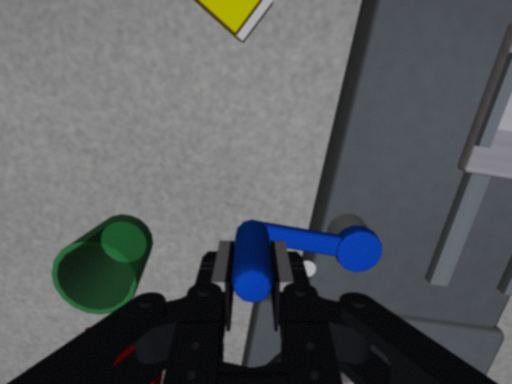

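Request:
apply_moves(commands=[[1.5,-0.3,-0.05,0,0],[1.5,-0.2,0,0,0],[1.5,0,0,0,0]])

```text
time_s: 15.28
eef_pos: [493.6, -23.3, 98.3]
ee_rot: [-0.0, 0.708, 0.706, 0.002]
force: [4.1, 12.8, 8.1]
grip_width: 0.205
```

At the stop (12.8 N). Release and lift, then look.

Request:
apply_moves(commands=[[1.5,0,0,0,0],[3,0,0,0,0],[4.5,0,0,0,0],[4.5,0,0,0,0],[4.5,0,0,-2,0],[4.5,0,0,-3,0],[4.5,0,0,-3,0],[4.5,0,0,-3,0],[4.5,2,0,0,0],[4.5,3,0,0,0],[4.5,2,0,0,0],[4.5,0,0,0,0]])

```text
time_s: 16.28
eef_pos: [492.6, 47.8, 207.1]
ee_rot: [-0.001, 0.707, 0.708, -0.0]
force: [-0.5, -0.9, -0.4]
grip_width: 0.525
```

```bash
python3 look.py w12; python3 - <<'E'
from h import *
a=ctrl.capture('top')[:,:,::-1];cv2.imwrite('pics/top1z.png',cv2.resize(a[60:240,150:390],(800,600),interpolation=cv2.INTER_CUBIC))
E
```

```text
16.2833 [492.5734352   47.76376708 207.13775558] [-0.53387271 -0.88898097 -0.44510866]
247.6873332660673 109.51149341338538
```

View pics/w12.png

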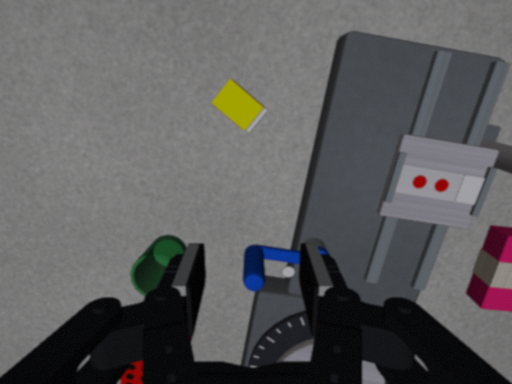

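View pics/top1z.png

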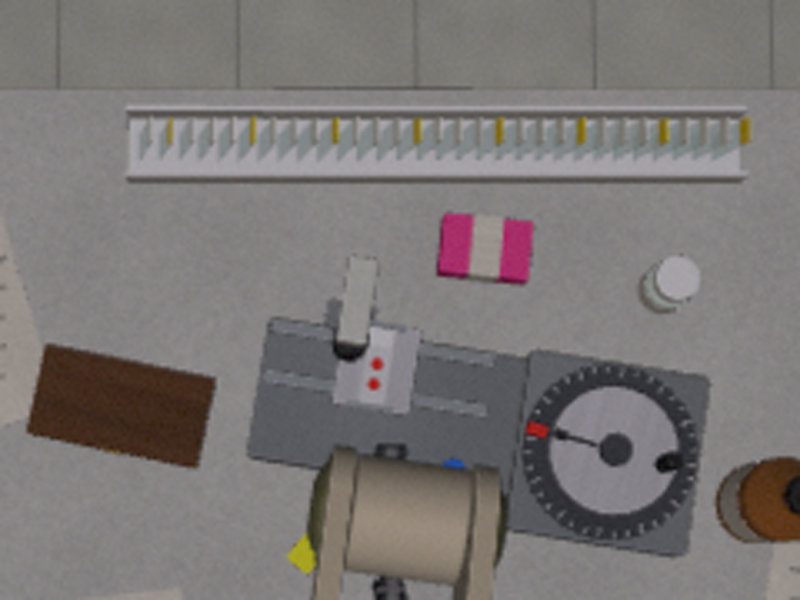

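```bash
python3 - <<'E'
from h import *
i=ctrl.camera_info('wrist');print(ray(i,254,283,118),proj(i,(494.5,-18,118)))
print(ctrl.sense()['dq'].round(3))
E
```

```text
[494.91560934 -20.3329192  118.        ] [253.46250298 280.3800512 ]
[-0.029  0.001 -0.003 -0.002  0.    -0.003]
```

Request:
apply_moves(commands=[[4.5,-2.5,-1,0,0],[4.5,-2.5,-1.5,0,0],[4.5,-2.5,-1.5,0,0],[4.5,-2.5,-1.5,0,0],[4.5,-2,-1,0,0],[4.5,0,0,0,0]])

```text
time_s: 16.88
eef_pos: [426.6, -78.1, 207.2]
ee_rot: [-0.0, 0.709, 0.705, -0.001]
force: [0.2, -0.1, -0.0]
grip_width: 0.526
```

```bash
python3 look.py w13;python3 - <<'E'
from h import *
i=ctrl.camera_info('wrist')
for p in[(494.5,-18,118),(555,-30,66)]:print(proj(i,p))
E
```

```text
16.8833 [426.61126949 -78.10896815 207.19793212] [ 0.17788824 -0.07558009 -0.00352906]
183.5324731929073 144.11053475019236
[353.40896838 117.94395173]
[408.15960549 125.8733408 ]
```

View pics/w13.png

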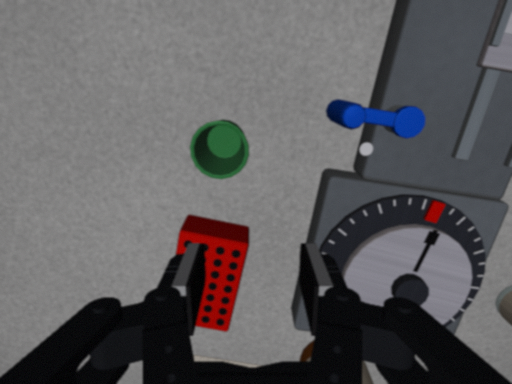

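Lever knob is back at (353,116), where it started (expected 353,118), and the pointer (433,234) is in line with the mark (435,212). The gripper touches nothing, so I'm handing in.

```bash
python3 -c "
from rig import ctrl
print(ctrl.finish_job())"
```

```text
the job is handed in; nothing more can be done
None
```

The job is done and handed in at about 17 s; no verdict came back.

- **Lever freed:** I gripped the lock knob and swung it to its stop, about 1.28 rad by the tool position.
- **Wound past the mark:** I carried the crank anticlockwise until the pointer was about 34–37° past the red mark.
- **Brought back:** I turned clockwise only, about 30° and then 5° more, so the 20° of free play should be taken up. I did not measure the backlash joint itself.
- **Lever locked:** I swung it back until it pressed on its stop at about 13 N.

**Last checks:**
- While still gripped, the pointer was at about 74.5° and the middle of the mark at 73–73.8°, an offset of about 1–1.5 mm against the 6.5 mm allowed. Pictures after release and after locking still show it on the mark.
- The lever knob is back at its starting position to within about 2 mm.
- The red mark and the bystanders I could see had not moved. The arm hid the beaker and tube rack in the last top picture, but both look in place in the last wrist picture.
- The gripper was clear of everything, with force readings near zero.

Two readings did not quite agree. The gripped crank radius came out at 46–51 mm against the given 48 mm. The tool stood about 6 mm further round at the locked stop than when I first gripped the lever. I put both down to knob slip in the pads and slack in the arm; neither showed in the final pictures.

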